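Retain the valve body, draw the plug gauge partway and hold it

TASK

Lay the yellow retaining bar gently across the two green posts, down in their slots over the valve body's pipe stub, and let go of it. Then draw the blue-handled plug gauge straight up in the valve's bore, without jamming it or shifting the valve body, until the whole green band shows but the red band is still hidden. Finish while holding it there, gripped and upright, and leave the other things on the bench alone.

Things in the scene. Friction and masses are not known exactly. Their poses are not given: they have to be found in the camera images.
- cradle: (All sizes in mm.) Fixed grey base plate, 205 x 250 x 12 thick, under the valve body, with two green posts at x = -75, y = +105 and -105 of its frame (each 56 along x, 26 along y). Origin on the table surface below the bore axis; z up. Each post has an open-topped slot along y, 32 wide, between cheeks 14 tall; slot floors 80 above the table, cheek tops 94.
- seat (a point): The point midway between the two posts at the height of the slot floors (80 above the table, x = -75, y = 0 of the cradle). Its y axis is the line from post to post. The middle of the bar's underside belongs here.
- bore (a point): Centre of the bore's mouth in the valve body's round top flange (96 dia), 102 above the table. z up along the bore, x as the cradle's. The bore is upright, 70 deep, 1.5 wider than the gauge.
- valve: Steel valve body, loose, 2.2 kg, between low locating strips; origin at its underside, 90 below the bore mouth. A pipe stub, 48 dia, points to its -x, its top 78 above the table: the bar passes 2 over it. The stub's end flange (72 dia) is at x = -108 to -120, its top 90 above the table.
- bar_grip (a point): Centre of the upright black grip block (24 x 24 x 54 tall) in the middle of the retaining bar, 43 above the bar's underside. z up, y along the bar. Once the bar is laid, the block's top is 150 above the table.
- bar_base (a point): The middle of the retaining bar's underside, 43 below the centre of its grip; y along the bar (same either way round), z up.
- bar: The yellow steel retaining bar, 240 long (y), 24 wide, 16 thick, 0.45 to 0.75 kg, lying loose on the table, grip up; origin at the middle of its underside.
- gauge_grip (a point): Centre of the plug gauge's blue handle (30 dia, 50 tall, upright); z up along the gauge. At the start it is 35 above the bore mouth, the handle's lower end 10 above it, its top 162 above the table.
- gauge: Plug gauge: steel rod 24 dia, 130 long with handle, 0.3 to 0.55 kg; origin at its foot. Starts 70 deep, on the bore's floor; let go, it slides back. Red band: lowest 22 of the rod. Green band: 40 to 50 above the foot. Both hidden at first: the green is wholly out once the gauge is raised 30, the red begins to show at 48.
- gauge_foot (a point): Centre of the gauge's lower end, 105 below the centre of its handle.
- casting_b: Bystander to be left alone: pale aluminium-coloured valve casting, round, 100 dia x 74 tall. Origin at its underside.
- flange_ring: Bystander to be left alone: loose flat aluminium flange ring, 90 dia x 14 tall. Origin at its underside.
- grind_disc: Bystander to be left alone: yellow grinding disc lying flat, 100 dia x 11 tall. Origin at its underside.
- wrench: Bystander to be left alone: steel wrench lying flat.
- oil_can: Bystander to be left alone: green can standing upright, 60 dia x 130 tall. Origin at its underside.

How it is judged:
By the outcome, as a careful person would: the job done as asked, in the order asked, and still so for the second after the job is handed in, while the arm keeps its last pose, push and grip.
It also fails if it takes over 51 s, if anything falls off the work surface, if the arm or the gripper's body presses on something with over 40 N, if the wrist force passes 120 N, or if a joint passes its speed limit or range.

ROBOT

A 6-joint arm with a two-finger parallel gripper is mounted at the origin on the work surface. World frame = base frame: x ahead of the robot, y to its left, z up, the work surface at z = 0. Lengths are in mm, angles in degrees, forces in N, time in s.
With the tool pointing down it reaches from about 300 to 850 mm from the base axis. Payload 4.2 kg.
Tool frame: the origin (TCP) lies midway between the tips of the shut fingers; the grasp point (between the pads) lies 19 mm behind it (env.grip_depth is the distance from the TCP to the grasp point, in mm); z points along the fingers, y is the line along which they close (so a half turn about z gives the same grasp; the last joint's range is limited). The gripper opens to 91 mm and grips with 3 to 60 N. Pads are 32 mm wide; open, the fingers measure 118 mm over their backs; the gripper's body (76 mm by 178 mm) begins 60 mm behind the grasp point.
Start: joints at [-73.281, 18.312, 89.639, -0, 72.044, -1.146], TCP at [176.397, -547.291, 213.976] pointing down, gripper open.
Joint ranges: [-177.97, 177.97], [-48.28, 115.42], [12.27, 149.76], [-77.06, 257.06], [2.81, 150.46], [-146.56, 146.56]. Speed limits (degrees/s): [147.25, 147.25, 180, 180, 180, 180].

INTERFACE

Orientations are given as [roll, pitch, yaw] about the fixed x, y, z axes, in that order (R = Rz(yaw) Ry(pitch) Rx(roll)).
In Python, from workcell import env, eyes gives the robot as it stands.
- The arm moves only by the tool send_rows, never from a script. Its argument "motion" is a list of rows, each a list of 7 numbers: the shift along the world's x, y, z normalised to -1 to 1, where 1 is 0.5 m, then the turn, a rotation vector about the world's x, y, z normalised to -1 to 1, where 1 is 60 degrees, then the opening, from -1 (shut) to 1 (fully open). A call has 1 to 20 rows; each row is the pose to reach, as a shift and turn from the pose commanded when the call began; what a row does not reach only later rows make up. A row lasts 1/8 s, in which the tool goes at most 62.5 mm and 10.7 degrees, less where a joint would pass 70% of its speed; a pose out of reach is approached as far as the arm can. A call with a number of a shift or a turn outside -1 to 1 is refused whole. A call with a gripper value outside its range is refused whole. The fingers move at their own pace and stop on an object; "squeeze" is the grip in N (left out, the last holds). Time passes only in rows, so rows that repeat a pose let the fingers close. It gives the time, the measured TCP pose, the force, the opening and the grip force at its end, in the units of the state.
- env.state(): the state, without advancing time (a new reading comes with each control period).
- eyes.grab_frame(name): name is "scene" or "top" or "wrist"; returns a dict with "pixels" (384x512x3 uint8, red, green, blue), "depth" (384x512 float32, mm along the optical axis (not along the pixel's ray), 0 where there is no reading), "fx", "fy", "cx", "cy" (pixels), "distortion" ([k1, k2, p1, p2, k3] as OpenCV has them; the pictures are not rectified), "R" (3x3) and "t" (3): a world point X has camera coordinates R X + t; the wrist camera has in their place "T_tool_cam" (4x4, takes a point from camera to tool coordinates, whose origin is the TCP and whose axes are the flange's). Camera axes: x right, y down, z forward; pixel columns grow to the right and rows downward; lengths in mm; the calibration is good to about 2 mm. A picture is of the moment at which its call begins: read the wrist's pose just before it.
- env.job_done(): hands the job in; it is judged then, once.
The state is a dict: "time_s": time; "qpos": joint angles; "qvel": joint speeds; "effort": joint torques, N m; "ee_pos": TCP position; "ee_rot": TCP orientation; "force": force on the tool from outside, world axes, zero at the start; "torque": the same for the moment, N m; "gripper_width": finger opening in mm; "gripper_force": force on a finger pad.
Only numpy, scipy, OpenCV 4.12 (cv2) and the standard library are available. Lean on these libraries where they do the work, as an engineer would, in place of code of your own. Each camera call takes 0.05 s, during which the arm holds its last target. There are 200 camera calls.

## Working session

There is one attempt and no reset: what is moved stays moved. The work goes in short steps, Python scripts to look and compute and a tool call to move; the robot and the scene stay as the last step left them, time stands still between calls to the robot, and variables do not carry over. Pictures are saved under pics/ and viewed, at most 10 in all, crops included, and the job is handed in when it is done.

Besides the shell and the picture viewer there is one more tool, called in YAML: its name, and indented under it one key for each argument. send_rows: Moves the arm, as the interface text tells. Its arguments: {"type":"object","properties":{"motion":{"type":"array"},"squeeze":{"type":"number"}},"required":["motion"]}

```bash
mkdir -p pics; cat > h.py <<'E'
import numpy as np, cv2
from workcell import env, eyes
from scipy.spatial.transform import Rotation as Ro
def grab(name):
    s=env.state(); f=eyes.grab_frame(name)
    if name=="wrist":
        T=np.eye(4); T[:3,:3]=Ro.from_euler('xyz',s['ee_rot'],degrees=True).as_matrix(); T[:3,3]=s['ee_pos']
        C=T@np.array(f['T_tool_cam'])
    else:
        R=np.array(f['R']); C=np.eye(4); C[:3,:3]=R.T; C[:3,3]=-R.T@np.array(f['t'])
    f['C']=C; f['K']=np.array([[f['fx'],0,f['cx']],[0,f['fy'],f['cy']],[0,0,1.]]); f['d']=np.array(f['distortion'],float)
    return f
def rays(f,uv):
    n=cv2.undistortPoints(np.array(uv,np.float64).reshape(-1,1,2),f['K'],f['d']).reshape(-1,2)
    return np.c_[n,np.ones(len(n))]@f['C'][:3,:3].T
def onz(f,uv,z):
    r=rays(f,uv); c=f['C'][:3,3]; return c+r*((z-c[2])/r[:,2])[:,None]
def cloud(f):
    h,w=f['depth'].shape; v,u=np.mgrid[:h,:w]
    r=rays(f,np.stack([u,v],-1).reshape(-1,2)); P=f['C'][:3,3]+r*f['depth'].reshape(-1,1)
    P[f['depth'].reshape(-1)==0]=np.nan
    return P.reshape(h,w,3)
def save(f,n): cv2.imwrite('pics/'+n,f['pixels'][:,:,::-1])
E
python3 - <<'E'
from h import *
ims=[]
for n in("scene","top"):
    f=grab(n); save(f,n+'.png'); print(n,f['C'][:3,3],f['C'][:3,2])
    ims.append(f['pixels'])
print(env.state())
E
```

```text
scene [1438.99888772  788.34580449  839.72269719] [-0.62935115 -0.56526584 -0.53328385]
top [ 387.34240503   -2.70279382 1496.08344533] [ 0.13717281 -0.00310202 -0.99054227]
{'time_s': 0.1, 'qpos': array([-7.32813850e+01,  1.83464127e+01,  8.97001447e+01,  1.34221153e-04,
        7.20422468e+01, -1.14408004e+00]), 'qvel': array([ 0.09973409,  0.01774335, -0.25435116, -0.01754862, -0.03201003,
       -0.04855058]), 'effort': array([ 4.11607598e-04, -4.13332272e+01, -2.32509845e+01,  7.29392795e-02,
        4.22013632e-02, -5.15820159e-05]), 'ee_pos': array([ 176.26317448, -546.84427863,  213.21509798]), 'ee_rot': array([-1.79911216e+02, -1.90071250e-03,  1.78626521e+01]), 'force': array([-0.17212965, -0.49998536, -0.50586696]), 'torque': array([-0.00441096,  0.02282199, -0.01707458]), 'gripper_force': 0.0, 'gripper_width': 91.20004596551446}
```

View pics/top.png

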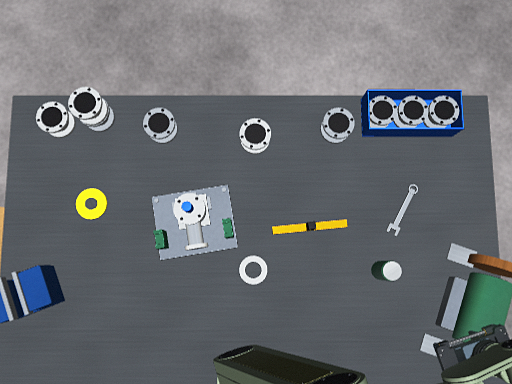

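View pics/scene.png

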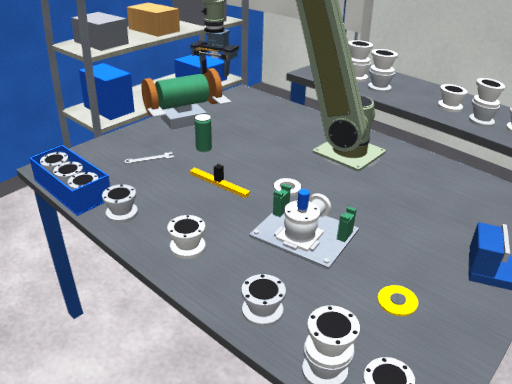

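The top view shows the bar at about (310,226), the gauge at (187,207), the posts at (160,238) and (228,227), and the ring at (253,269). Next I measure these.

```bash
cat > m.py <<'E'
from h import *
def blobs(f,lo,hi,box=None,amin=15):
    hsv=cv2.cvtColor(f['pixels'],cv2.COLOR_RGB2HSV); m=cv2.inRange(hsv,lo,hi)
    if box: k=np.zeros_like(m); k[box[1]:box[3],box[0]:box[2]]=255; m&=k
    n,l,s,c=cv2.connectedComponentsWithStats(m)
    return [(l==i) for i in range(1,n) if s[i,4]>=amin]
E
python3 - <<'E'
from m import *
f=grab("top"); P=cloud(f)
def rep(nm,lo,hi,box,z):
    for b in blobs(f,lo,hi,box):
        v,u=np.nonzero(b); Q=onz(f,np.c_[u,v],z); D=P[b]; D=D[~np.isnan(D[:,0])]
        r=cv2.minAreaRect(Q[:,:2].astype(np.float32))
        print(nm,b.sum(),u.mean().round(1),v.mean().round(1),'mean',Q.mean(0).round(1),'rect',np.round(r[0],1),np.round(r[1],1),round(r[2],1),'depthz',np.percentile(D[:,2],[10,50,90]).round(0),np.median(D,0).round(0))
rep('bar',(20,100,80),(35,255,255),(260,205,360,245),16)
rep('post',(50,80,30),(85,255,255),(145,180,245,260),94)
rep('blue',(100,120,60),(125,255,255),(170,190,205,225),162)
b=(P[...,2]>45)&(P[...,2]<95)
c=P[205:245,260:360].reshape(-1,3); c=c[c[:,2]>45]; print('grip',len(c),c.mean(0),c.min(0),c.max(0))
rep('plate',(90,5,120),(125,90,240),(140,175,250,265),12)
E
```

```text
bar 254 330.9 224.3 mean [ 511.  -257.8   16. ] rect [ 511.  -255.4] [ 26.7 106.9] 5.4 depthz [ 9. 15. 20.] [ 512. -258.   15.]
bar 274 289.0 228.3 mean [ 498.1 -123.6   16. ] rect [ 498.3 -123.6] [ 26.4 109.1] 5.7 depthz [ 9. 15. 20.] [ 499. -124.   15.]
post 164 227.3 227.4 mean [495.   69.4  94. ] rect [494.8  68.9] [56.3 26.8] 9.9 depthz [77. 82. 95.] [497.  70.  82.]
post 202 159.9 238.8 mean [460.7 272.   94. ] rect [461.7 270.9] [56.5 38.4] 9.2 depthz [53. 81. 96.] [461. 274.  81.]
blue 82 186.5 206.1 mean [551.5 184.4 162. ] rect [550.4 184.3] [26.4 26.1] 1.0 depthz [156. 162. 165.] [552. 185. 162.]
grip 68 [ 502.90244949 -187.55115948   68.02881754] [ 491.50225912 -200.44149777   46.20414334] [ 514.00594827 -175.8876843    75.55459918]
plate 3609 194.3 222.9 mean [516.2 179.2  12. ] rect [520.6 180.7] [206.7 249.4] 9.3 depthz [ 8. 12. 67.] [509. 169.  12.]
plate 64 199.2 208.8 mean [561.3 164.2  12. ] rect [562.  163.5] [24.6 81.3] 67.8 depthz [ 25. 100. 105.] [550. 155. 100.]
plate 35 178.9 212.7 mean [548.5 229.4  12. ] rect [550.4 229.9] [54.2 21.2] 34.3 depthz [ 97. 100. 103.] [535. 218. 100.]
plate 18 188.6 210.7 mean [555.  198.3  12. ] rect [556.1 199.5] [19.4 36.5] 15.4 depthz [101. 114. 159.] [539. 185. 114.]
plate 15 244.6 258.5 mean [402.4  17.9  12. ] rect [401.8  17.4] [ 6.7 31.3] 44.8 depthz [-3.  2. 14.] [404.  20.   2.]
```

send_rows:
  motion:
    - [0.656, 0.717, 0, 0, 0, -0.206, 1]
    - [0.656, 0.717, 0, 0, 0, -0.206, 1]
    - [0.656, 0.717, 0, 0, 0, -0.206, 1]
    - [0.656, 0.717, 0, 0, 0, -0.206, 1]
    - [0.656, 0.717, 0, 0, 0, -0.206, 1]
    - [0.656, 0.717, 0, 0, 0, -0.206, 1]
    - [0.656, 0.717, 0, 0, 0, -0.206, 1]
    - [0.656, 0.717, 0, 0, 0, -0.206, 1]
    - [0.656, 0.717, 0, 0, 0, -0.206, 1]
    - [0.656, 0.717, 0, 0, 0, -0.206, 1]
    - [0.656, 0.717, 0, 0, 0, -0.206, 1]
    - [0.656, 0.717, 0, 0, 0, -0.206, 1]
    - [0.656, 0.717, 0, 0, 0, -0.206, 1]

```text
time_s: 1.78
ee_pos: [504.0, -189.4, 214.1]
ee_rot: [180.0, -0.0, 5.4]
force: [-0.1, 0.8, 0.1]
gripper_width: 91.1
gripper_force: 0.0
```

```bash
cat > bar.py <<'E'
from m import *
f=grab("wrist"); P=cloud(f); s=env.state(); print(s['time_s'],s['ee_pos'],s['ee_rot'],s['force'])
pts=[]
for b in blobs(f,(20,100,80),(35,255,255),None,100):
    v,u=np.nonzero(b); Q=onz(f,np.c_[u,v],16)
    r=cv2.minAreaRect(Q[:,:2].astype(np.float32)); print('bar',b.sum(),np.round(r[0],1),np.round(r[1],1),round(r[2],1),'z',np.nanmedian(P[b][:,2]))
c=P.reshape(-1,3); c=c[(c[:,2]>66)&(c[:,2]<74)&(abs(c[:,0]-505)<30)&(abs(c[:,1]+188)<30)]
if len(c): r=cv2.minAreaRect(c[:,:2].astype(np.float32)); print('grip',len(c),c.mean(0),r)
save(f,'w_bar.png')
E
python3 bar.py
```

```text
1.825 [ 504.07214286 -189.30304461  214.08662018] [ 1.79988504e+02 -4.65978663e-03  5.44773185e+00] [ 0.88205237 -0.02417875  0.58694656]
bar 2199 [ 512.5 -252. ] [ 25.8 114. ] 6.0 z 15.867820926552156
bar 2240 [ 500.2 -126.8] [ 25.4 113.7] 5.5 z 15.817668427230785
bar 220 [ 374.8 -449.9] [68.9 15.1] 10.1 z 312.9718996657698
bar 235 [327.2  41.5] [67.7 14.9] 0.9 z 312.9274189947401
grip 629 [ 506.31721031 -189.43765966   69.75751684] ((505.88018798828125, -189.30503845214844), (23.355052947998047, 23.58584213256836), 6.450192451477051)
```

View pics/w_bar.png

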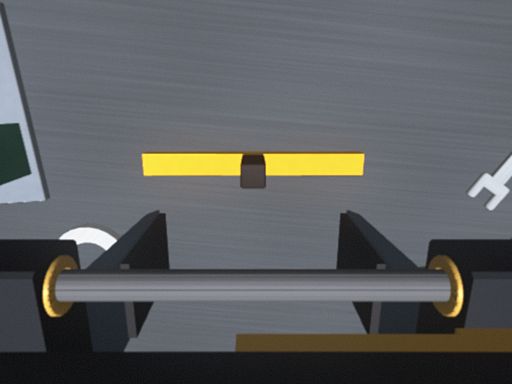

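The bar lies level in the wrist view, from (142,164) to (364,164), with its grip at (253,170) centred between the fingers. I descend and close.

send_rows:
  motion:
    - [0.004, 0, -0.06, 0, 0, 0, 1]
    - [0.004, 0, -0.14, 0, 0, 0, 1]
    - [0.004, 0, -0.22, 0, 0, 0, 1]
    - [0.004, 0, -0.29, 0, 0, 0, 1]
    - [0.004, 0, -0.33, 0, 0, 0, 1]
    - [0.004, 0, -0.355, 0, 0, 0, 1]
    - [0.004, 0, -0.366, 0, 0, 0, 1]
    - [0.004, 0, -0.366, 0, 0, 0, 1]
    - [0.004, 0, -0.366, 0, 0, 0, -1]
    - [0.004, 0, -0.366, 0, 0, 0, -1]
    - [0.004, 0, -0.366, 0, 0, 0, -1]
    - [0.004, 0, -0.366, 0, 0, 0, -1]
    - [0.004, 0, -0.366, 0, 0, 0, -1]
    - [0.004, 0, -0.366, 0, 0, 0, -1]
    - [0.004, 0, -0.366, 0, 0, 0, -1]
    - [0.004, 0, -0.366, 0, 0, 0, -1]
  squeeze: 40

```text
time_s: 3.82
ee_pos: [506.4, -189.0, 31.0]
ee_rot: [180.0, -0.0, 5.5]
force: [0.0, -1.6, -0.8]
gripper_width: 23.8
gripper_force: 40.0
```

send_rows:
  motion:
    - [0, 0, 0.03, 0, 0, 0, -1]
    - [0, 0, 0.09, 0, 0, 0, -1]
    - [0, 0, 0.17, 0, 0, 0, -1]
    - [0, 0, 0.25, 0, 0, 0, -1]
    - [0, 0.03, 0.3, 0, 0, 0.01, -1]
    - [-0.006, 0.08, 0.3, 0, 0, 0.02, -1]
    - [-0.015, 0.17, 0.3, 0, 0, 0.03, -1]
    - [-0.025, 0.27, 0.3, 0, 0, 0.04, -1]
    - [-0.035, 0.37, 0.3, 0, 0, 0.05, -1]
    - [-0.045, 0.47, 0.3, 0, 0, 0.063, -1]
    - [-0.055, 0.57, 0.3, 0, 0, 0.063, -1]
    - [-0.058, 0.65, 0.3, 0, 0, 0.063, -1]
    - [-0.058, 0.7, 0.3, 0, 0, 0.063, -1]
    - [-0.058, 0.72, 0.3, 0, 0, 0.063, -1]
    - [-0.058, 0.72, 0.3, 0, 0, 0.063, -1]
    - [-0.058, 0.72, 0.3, 0, 0, 0.063, -1]

```text
time_s: 5.82
ee_pos: [477.2, 170.1, 180.9]
ee_rot: [180.0, 0.0, 9.2]
force: [0.3, -0.8, -7.5]
gripper_width: 23.9
gripper_force: 40.0
```

```bash
cat > seat.py <<'E'
from m import *
import sys
f=grab("wrist"); P=cloud(f); s=env.state(); print(s['time_s'],s['ee_pos'],s['ee_rot'],s['force'])
zb=s['ee_pos'][2]-31
for nm,lo,hi,z in(('bar',(20,100,80),(35,255,255),zb+16),('post',(50,80,20),(85,255,255),94),('blue',(100,120,50),(125,255,255),162)):
  for b in blobs(f,lo,hi,None,80):
    v,u=np.nonzero(b); Q=onz(f,np.c_[u,v],z); D=P[b]; D=D[~np.isnan(D[:,0])]
    if not len(D): continue
    T=D[abs(D[:,2]-z)<3]
    r=cv2.minAreaRect(Q[:,:2].astype(np.float32)); print(nm,b.sum(),u.mean().round(),v.mean().round(),np.round(r[0],1),np.round(r[1],1),round(r[2],1),'z',np.percentile(D[:,2],[5,50,95]).round(1))
    if len(T)>10: r=cv2.minAreaRect(T[:,:2].astype(np.float32)); print('   top pts',len(T),T.mean(0).round(1),np.round(r[0],1),np.round(r[1],1),round(r[2],1))
save(f,sys.argv[1]); save(grab('scene'),'s_'+sys.argv[1])
E
python3 seat.py w_seat.png
```

```text
5.875 [477.2533811  170.13216249 180.90449477] [1.79963706e+02 3.44234372e-02 9.21776733e+00] [-0.42688455 -0.51662582 -7.27399711]
bar 6176 120.0 225.0 [467.5 238.2] [ 28.4 101.7] 9.2 z [155.4 165.6 166.7]
   top pts 5117 [466.5 246.7 165.7] [465.3 239.4] [24.3 99.8] 9.5
bar 6149 386.0 225.0 [489.5 101.6] [ 29.1 100.2] 9.3 z [155.5 165.7 166.9]
   top pts 5127 [491.4  94.1 165.8] [487.8 100.8] [24.4 99.3] 9.2
bar 260 249.0 213.0 [486.5 172.7] [10.9 29.1] 9.3 z [155.3 165.  174.4]
   top pts 164 [487.  172.1 165.4] [484.5 172.4] [ 7.3 28.2] 8.7
bar 159 315.0 293.0 [443.4 126. ] [31.8  3.7] 11.9 z [277.2 279.7 280.9]
bar 156 190.0 295.0 [430.2 201.1] [29.8  3.7] 6.6 z [277.7 279.7 280.9]
post 1876 118.0 176.0 [477.2 274.7] [48.5 34. ] 9.2 z [69.6 80.2 94.4]
   top pts 549 [485.1 279.8  93.7] [484.9 280. ] [11.6 25.8] 9.5
post 1948 379.0 175.0 [509.1  78.5] [48.6 38.3] 9.3 z [65.  80.2 94.4]
   top pts 554 [518.7  74.   93.7] [518.6  73.6] [11.9 26. ] 9.5
blue 2407 247.0 90.0 [553.8 185.3] [27.8 28. ] 9.3 z [160.7 161.8 163. ]
   top pts 2396 [553.9 185.4 161.8] [553.8 185.3] [28.  28.1] 9.1
```

View pics/w_seat.png

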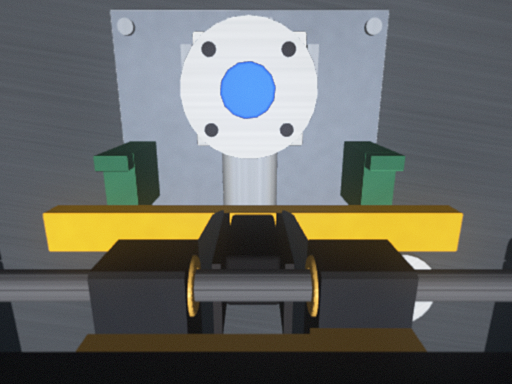

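The bar in hand is at (476.6,170.1). The posts and the gauge both put the seat at (480.0,173.2), so I shift (+3.3,+3.1) and lower.

send_rows:
  motion:
    - [0.0066, 0.0062, 0, 0, 0, 0, -1]
    - [0.0066, 0.0062, -0.02, 0, 0, 0, -1]
    - [0.0066, 0.0062, -0.05, 0, 0, 0, -1]
    - [0.0066, 0.0062, -0.075, 0, 0, 0, -1]
    - [0.0066, 0.0062, -0.095, 0, 0, 0, -1]
    - [0.0066, 0.0062, -0.108, 0, 0, 0, -1]
    - [0.0066, 0.0062, -0.118, 0, 0, 0, -1]
    - [0.0066, 0.0062, -0.125, 0, 0, 0, -1]
    - [0.0066, 0.0062, -0.131, 0, 0, 0, -1]
    - [0.0066, 0.0062, -0.135, 0, 0, 0, -1]
    - [0.0066, 0.0062, -0.136, 0, 0, 0, -1]
    - [0.0066, 0.0062, -0.136, 0, 0, 0, -1]
    - [0.0066, 0.0062, -0.136, 0, 0, 0, -1]

```text
time_s: 7.55
ee_pos: [480.8, 174.3, 113.1]
ee_rot: [180.0, -0.0, 9.3]
force: [-0.8, 0.8, -6.6]
gripper_width: 23.9
gripper_force: 40.0
```

```bash
python3 seat.py w_seat2.png
```

```text
7.6 [480.8130401  174.33434704 113.10987473] [ 1.79997868e+02 -1.86880756e-02  9.28172267e+00] [-0.87732752  0.18910713 -6.22555767]
bar 6088 118.0 226.0 [470.8 244.2] [28.4 98.5] 9.3 z [88.  97.9 99. ]
   top pts 5116 [470.  251.1  97.9] [468.6 244.2] [24.4 98.7] 9.5
bar 6011 388.0 226.0 [493.4 106.4] [ 28.4 101.3] 9.3 z [88.4 97.9 99.1]
   top pts 5109 [495.1  98.   97.9] [491.6 105. ] [24.1 99.5] 9.1
bar 192 253.0 214.0 [489.7 175.3] [ 9.7 28. ] 9.3 z [ 91.7  97.6 104.8]
   top pts 147 [490.6 175.7  97.7] [488.4 175.3] [ 7.5 27.7] 10.0
bar 146 190.0 295.0 [434.4 205.5] [31.1  3.5] 8.0 z [209.8 212.1 213.1]
bar 144 315.0 295.0 [446.8 130. ] [31.2  3.4] 13.1 z [210.2 212.  213.2]
post 1329 431.0 190.0 [524.5  81.1] [26.3 38.2] 9.3 z [50.9 93.4 94.7]
   top pts 919 [518.8  73.8  93.7] [518.7  73.3] [12.1 27. ] 9.2
post 1055 75.0 194.0 [486.8 277. ] [15.4 32.3] 9.3 z [79.5 93.7 94.8]
   top pts 911 [484.9 280.   93.8] [484.7 280.2] [12.  26.6] 9.4
post 554 79.0 261.0 [442.5 273.2] [10.  25.1] 9.3 z [92.8 93.8 94.8]
   top pts 549 [442.8 274.6  93.8] [442.6 273.6] [10.  25.3] 9.9
post 568 428.0 261.0 [476.7  67. ] [ 9.3 25.5] 9.4 z [92.8 93.8 94.8]
   top pts 565 [476.9  65.9  93.8] [476.5  66.4] [ 9.9 26.1] 9.7
blue 5675 255.0 101.0 [553.7 185.5] [28.2 28.8] 41.2 z [160.7 161.8 162.9]
   top pts 5652 [554.1 185.5 161.8] [553.7 185.5] [28.9 28.5] 52.2
```

View pics/w_seat2.png

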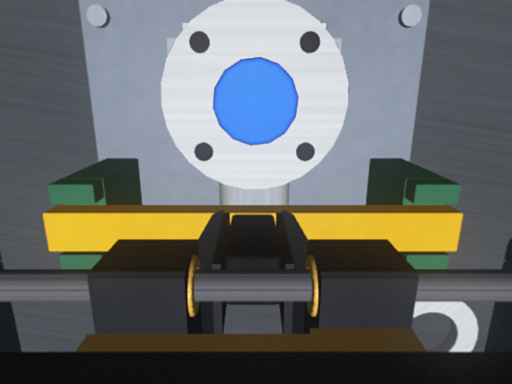

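The bar lies between the cheeks, which show as green above and below it at (75,194), (431,190), (79,261) and (428,261). It has about 2 mm still to drop, so I set it down and release.

send_rows:
  motion:
    - [0, -0.0024, -0.001, 0, 0, 0, -1]
    - [0, -0.0024, -0.002, 0, 0, 0, -1]
    - [0, -0.0024, -0.003, 0, 0, 0, -1]
    - [0, -0.0024, -0.004, 0, 0, 0, -1]
    - [0, -0.0024, -0.0044, 0, 0, 0, -1]
    - [0, -0.0024, -0.0044, 0, 0, 0, -1]

```text
time_s: 8.4
ee_pos: [480.7, 173.1, 111.0]
ee_rot: [180.0, -0.0, 9.3]
force: [-0.6, -0.7, -4.1]
gripper_width: 23.5
gripper_force: 40.0
```

send_rows:
  motion:
    - [0, 0, -0.0006, 0, 0, 0, -1]
    - [0, 0, -0.0006, 0, 0, 0, -0.3]
    - [0, 0, -0.0006, 0, 0, 0, 0.2]
    - [0, 0, -0.0006, 0, 0, 0, 0.5]
    - [0, 0, -0.0006, 0, 0, 0, 0.5]
    - [0, 0, -0.0006, 0, 0, 0, 0.5]
    - [0, 0, 0.02, 0, 0, 0, 0.5]
    - [0, 0, 0.06, 0, 0, 0, 0.5]
    - [0, 0, 0.11, 0, 0, 0, 0.5]
    - [0, 0, 0.16, 0, 0, 0, 0.5]
    - [0, 0, 0.19, 0, 0, 0, 0.5]
    - [0, 0, 0.2, 0, 0, 0, 0.5]
    - [0, 0, 0.2, 0, 0, 0, 0.5]
    - [0, 0, 0.2, 0, 0, 0, 0.5]

```text
time_s: 10.15
ee_pos: [480.2, 172.9, 209.8]
ee_rot: [180.0, 0.1, 9.3]
force: [0.3, 0.5, 0.5]
gripper_width: 68.5
gripper_force: 0.0
```

```bash
cat > chk.py <<'E'
from m import *
import sys
f=grab("wrist"); P=cloud(f); s=env.state(); print(s['time_s'],s['ee_pos'],s['ee_rot'],s['force'],s['gripper_width'])
for nm,lo,hi,z in(('bar',(20,100,80),(35,255,255),96),('post',(50,80,20),(85,255,255),94),('blue',(100,120,50),(125,255,255),162)):
  for b in blobs(f,lo,hi,None,80):
    D=P[b]; T=D[abs(D[:,2]-z)<3]
    if len(T)>10: r=cv2.minAreaRect(T[:,:2].astype(np.float32)); v,u=np.nonzero(b);print(nm,u.mean(),v.mean(),len(T),T.mean(0).round(1),np.round(r[0],1),np.round(r[1],1),round(r[2],1))
save(f,sys.argv[1])
E
python3 chk.py w_c.png
```

```text
10.2 [480.1900561  172.94483492 209.86941639] [1.79977394e+02 1.09753766e-01 9.28675151e+00] [ 0.22609334 -0.06183439 -0.3523244 ] 68.19097976743974
bar 251.88559436772272 184.91605740590305 6992 [480.3 173.1  95.8] [479.8 173. ] [ 24.6 239.9] 9.4
post 128.67413441955193 160.5621181262729 423 [485.  280.1  93.8] [485.  280.2] [11.4 25.5] 9.0
post 375.2668024439919 160.57841140529533 423 [518.9  73.6  93.8] [518.8  73.5] [11.4 26. ] 9.1
post 132.464 209.00533333333334 375 [441.7 273.   93.8] [441.6 273.1] [11.6 25.6] 9.3
post 371.5806451612903 209.1263440860215 372 [475.4  66.4  93.8] [475.4  66.3] [11.9 25.6] 9.2
blue 251.80056022408962 95.55574229691877 1780 [553.9 185.4 161.8] [553.8 185.3] [27.8 28.3] 9.3
```

View pics/w_c.png

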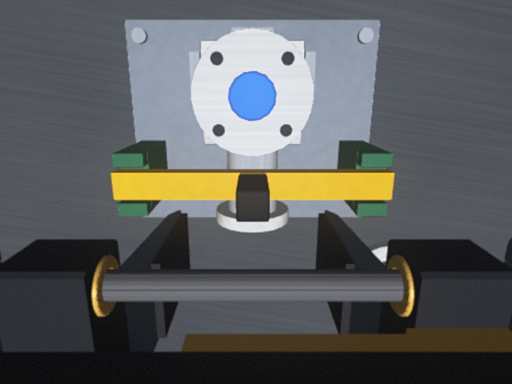

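The bar is seated at (479.9,173.0), yaw 9.3, top z 95.8. The gauge is centred at (553.8,185.3). I move above it.

send_rows:
  motion:
    - [0.03, 0.005, 0, 0, 0, 0, 0.5]
    - [0.08, 0.0135, 0, 0, 0, 0, 0.5]
    - [0.125, 0.021, 0, 0, 0, 0, 0.5]
    - [0.147, 0.0248, 0, 0, 0, 0, 0.5]
    - [0.147, 0.0248, 0, 0, 0, 0, 0.5]
    - [0.147, 0.0248, 0, 0, 0, 0, 0.5]

```text
time_s: 10.95
ee_pos: [553.6, 185.4, 210.6]
ee_rot: [180.0, 0.1, 9.3]
force: [0.3, 0.1, 0.4]
gripper_width: 68.2
gripper_force: 0.0
```

```bash
python3 chk.py w_g.png
```

```text
11.0 [553.53202897 185.38286758 210.78674808] [1.79992698e+02 3.56641996e-02 9.28830969e+00] [-0.77393354 -0.89891518 -0.78724975] 68.48216875929927
bar 251.33753581661892 259.91977077363896 1659 [484.1 174.4  95.8] [483.9 173.9] [ 17.1 114.8] 9.3
bar 126.27642276422765 254.0487804878049 77 [469.8 288.8  95.6] [469.5 289.8] [ 7.  13.8] 59.6
bar 379.0601503759398 254.6315789473684 83 [507.1  60.4  95.6] [507.4  59.5] [14.8  7. ] 50.7
post 137.4964664310954 232.53180212014135 269 [485.5 283.2  93.6] [484.6 281.8] [12.6 23.7] 6.9
post 369.03941908713693 234.58921161825725 266 [520.4  70.8  93.7] [518.9  72.7] [12.6 23.9] 7.4
blue 252.71013465627215 209.15308291991497 1376 [554.7 185.6 161.8] [554.  185.5] [29.3 27.7] 10.3
```

send_rows:
  motion:
    - [0, 0, -0.03, 0, 0, 0, 0.5]
    - [0, 0, -0.08, 0, 0, 0, 0.5]
    - [0, 0, -0.125, 0, 0, 0, 0.5]
    - [0, 0, -0.155, 0, 0, 0, 0.5]
    - [0, 0, -0.175, 0, 0, 0, 0.5]
    - [0, 0, -0.184, 0, 0, 0, 0.5]
    - [0, 0, -0.184, 0, 0, 0, 0.5]
    - [0, 0, -0.184, 0, 0, 0, 0.0]
    - [0, 0, -0.184, 0, 0, 0, -0.2]
    - [0, 0, -0.184, 0, 0, 0, -0.35]
    - [0, 0, -0.184, 0, 0, 0, -0.5]
    - [0, 0, -0.184, 0, 0, 0, -0.65]
    - [0, 0, -0.184, 0, 0, 0, -0.8]
    - [0, 0, -0.184, 0, 0, 0, -1]
    - [0, 0, -0.184, 0, 0, 0, -1]
    - [0, 0, -0.184, 0, 0, 0, -1]
  squeeze: 8

```text
time_s: 13.0
ee_pos: [554.3, 185.5, 118.9]
ee_rot: [180.0, -0.0, 9.3]
force: [0.4, -1.0, 2.0]
gripper_width: 29.7
gripper_force: 8.0
```

send_rows:
  motion:
    - [0, 0, 0, 0, 0, 0, -1]
    - [0, 0, 0, 0, 0, 0, -1]
    - [0, 0, 0.002, 0, 0, 0, -1]
    - [0, 0, 0.006, 0, 0, 0, -1]
    - [0, 0, 0.01, 0, 0, 0, -1]
    - [0, 0, 0.012, 0, 0, 0, -1]
    - [0, 0, 0.012, 0, 0, 0, -1]
    - [0, 0, 0.012, 0, 0, 0, -1]
  squeeze: 30

```text
time_s: 14.0
ee_pos: [554.1, 185.5, 124.7]
ee_rot: [180.0, 0.0, 9.3]
force: [0.8, 0.4, -4.1]
gripper_width: 29.5
gripper_force: 30.0
```

There's no jamming: the vertical load equals the gauge's weight and there is no side force. I keep raising to a total of 38 mm.

send_rows:
  motion:
    - [0, 0, 0.003, 0, 0, 0, -1]
    - [0, 0, 0.009, 0, 0, 0, -1]
    - [0, 0, 0.016, 0, 0, 0, -1]
    - [0, 0, 0.023, 0, 0, 0, -1]
    - [0, 0, 0.03, 0, 0, 0, -1]
    - [0, 0, 0.037, 0, 0, 0, -1]
    - [0, 0, 0.044, 0, 0, 0, -1]
    - [0, 0, 0.051, 0, 0, 0, -1]
    - [0, 0, 0.057, 0, 0, 0, -1]
    - [0, 0, 0.062, 0, 0, 0, -1]
    - [0, 0, 0.065, 0, 0, 0, -1]
    - [0, 0, 0.065, 0, 0, 0, -1]
    - [0, 0, 0.065, 0, 0, 0, -1]
    - [0, 0, 0.065, 0, 0, 0, -1]

```text
time_s: 15.75
ee_pos: [554.1, 185.5, 157.1]
ee_rot: [180.0, 0.0, 9.3]
force: [0.5, -0.6, -3.8]
gripper_width: 29.5
gripper_force: 30.0
```

```bash
python3 - <<'E'
from m import *
s=env.state(); print(s['time_s'],s['ee_pos'],s['ee_rot'],s['force'],s['torque'],s['gripper_width'])
f=grab('scene'); P=cloud(f)
for nm,lo,hi,a in(('blue',(100,120,50),(125,255,255),20),('bar',(20,100,80),(35,255,255),20)):
    for b in blobs(f,lo,hi,(230,150,370,270),a): D=P[b]; print(nm,b.sum(),np.nanmean(D,0).round(1),np.nanpercentile(D[:,2],[2,98]).round(1))
im=f['pixels'][150:270,240:370,::-1]; cv2.imwrite('pics/crop.png',cv2.resize(im,None,fx=5,fy=5,interpolation=cv2.INTER_CUBIC))
E
```

```text
15.75 [554.11044482 185.4832018  157.14401402] [1.79992727e+02 1.67616260e-02 9.28473519e+00] [ 0.5368477  -0.55754462 -3.75138958] [ 0.01238443 -0.02744823 -0.02879487] 29.519172051752506
blue 185 [555.3 182.8 177.2] [  0.5 200.4]
bar 30 [581.3 176.2 264.1] [261.3 267.3]
bar 178 [499.7  94.5  93.3] [ 12.2 159.2]
bar 373 [473.3 234.3  92.1] [52.1 99.9]
```

View pics/crop.png

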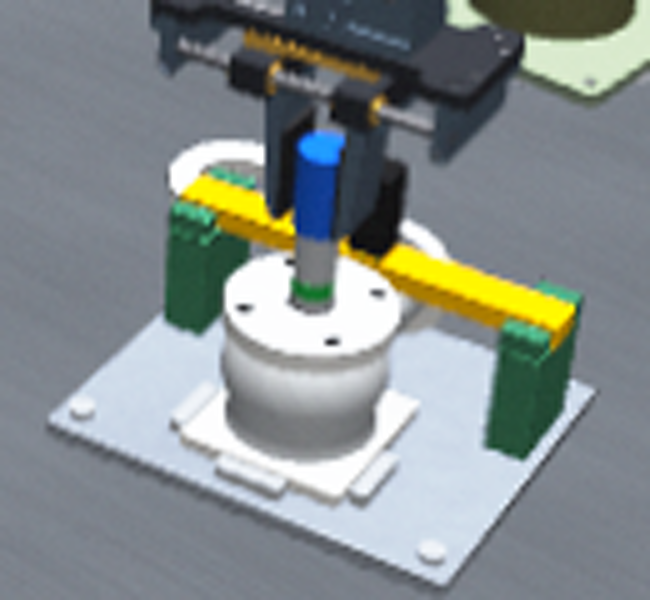

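The crop shows the whole green band at (312,292), with grey rod below it and no red. The handle top is at 200.4 (raised 38 mm), and the bar sits in both slots. I hand the job in.

```bash
python3 -c "
from workcell import env
print(env.job_done())"
```

```text
the job is handed in; nothing more can be done
None
```

The job is handed in: the bar lies in both slots and has been let go, and the gauge is held upright about 38 mm up, with the whole green band showing and the red still hidden.

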